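# Lock the sliding sample stage with its drop-in pin

### The job

Lock the sliding sample stage for transport: take the locking pin out of its stand and put it through the bush in the carriage. The lock hole is in the bed, out of sight under the carriage, so with the tip resting lightly on the bed slide pin and carriage along together until the tip drops into the hole, then push the pin fully home, collar flat on the bush, and let go. Feel your way gently, never force the pin, and do not disturb the other things on the table.

Things in the scene. Friction and masses are not known exactly. Their poses are not given: they have to be found in the camera images.
- pin_knob (a point): Centre of the black cylindrical knob of the locking pin (24 mm in diameter, 32 mm high): grip here, from above. z points up along the pin. Below it: a neck 16 mm thick from 16 to 24 mm, a steel collar 26 mm wide with its underside 28 mm below, a 10 mm steel shaft, and the tip 66 mm below, its last 5 mm tapering to 5 mm.
- bush (a point): Centre of the mouth of the bush, 46 mm above the table: a square steel flange (32 x 32 mm, 8 mm proud) in the middle of the carriage, with an upright bore 12.5 mm wide, 20 mm deep, right through flange and carriage. y is the sliding direction, z up. Knob centre above this point: 42 mm with the tip on the bed, 28 mm with the pin fully home (collar on the flange).
- carriage (a joint): Travel of the carriage in m, 0 to 0.085, growing along the stage's +y; it slides with about 1 N of friction and stays where left. It starts between 0 and 0.015. The hidden hole comes under the bore at some value between 0.035 and 0.075, different every time. The carriage plate is 100 by 180 mm (along y), with slide holders 4 mm high at its ends.
- stage: Fixed base of the stage: metal channel 270 mm long (y, the sliding direction, roughly to the robot's left), 96 mm wide, 26 mm high; origin at the centre of its underside, z up. In it, under the carriage, lies the level steel bed, 24 mm below the bush's mouth, with one chamfered hole 12 mm wide and 18 mm deep on the line along which the bore slides.
- pin_stand: Fixed grey plastic stand, a 50 x 50 mm block 46 mm high on a 66 x 66 mm foot; origin at the centre of its underside on the table, z up. The pin stands in its upright bore (13.5 mm, 42 mm deep) with the collar resting on the block's top.
- beaker_pp: Plastic beaker, 73 mm wide, 118 mm high, bystander; origin at its underside.
- faceted_jar: Small clear jar, 56 mm wide, 52 mm high, bystander; origin at its underside.
- timer: Kitchen-type timer, white base and round dial, 68 x 68 x 44 mm, bystander; origin at its underside.
- cup: Small lidded cup, 60 mm wide, 56 mm high, bystander; origin at its underside.
- petri_dish: Flat clear dish, 102 mm wide, 17 mm high, bystander; origin at its underside.
- pin: The loose locking pin, 82 mm long, about 90 g, upright in its stand at the start; origin at the centre of its tip, z up along the pin. Its knob is pin_knob.
Things that resemble listed ones, but are neither listed nor needed, are in the scene too. Leave any orange or red look-alike of the pin alone.

How it is judged:
By the outcome, as a careful person would: the job done as asked, in the order asked, and still so for the second after the job is handed in, with the robot touching nothing.
It also fails if it takes over 51 s, if anything falls off the work surface, if the arm or the gripper's body presses on something with over 40 N, if the wrist force passes 120 N, or if a joint passes its speed limit or range.

### The arm

A 7-joint arm with a two-finger parallel gripper is mounted at the origin on the work surface; the furniture and walls round the work are solid. World frame = base frame: x ahead of the robot, y to its left, z up, the work surface at z = 0. Lengths are in m, angles in rad, forces in N, time in s.
With the tool pointing down it reaches from about 0.425 to 0.875 m from the base axis. Payload 8.4 kg.
Tool frame: the origin (TCP) lies midway between the tips of the shut fingers; the grasp point (between the pads) lies 19 mm behind it; z points along the fingers, y is the line along which they close (so a half turn about z gives the same grasp; the last joint's range is limited). The gripper opens to 85 mm and grips with 20 to 120 N. Pads are 22 mm wide; open, the fingers measure 114 mm over their backs; the gripper's body (76 mm by 85 mm) begins 54 mm behind the grasp point. The pads swing forward as they close: fully open they stand 13 mm farther back than shut.
Start: joints at [-1.296, 0.333, 0.04, 1.465, -0.013, 1.343, -0.059], TCP at [0.237, 0.605, 0.231] pointing down, gripper open.
Joint ranges: [-2.58, 2.58], [-0.38, 2.09], [-1.3, 1.39], [0.25, 2.4], [-1.5, 4.64], [0.08, 2.09], [-2.65, 2.65]. Speed limits (rad/s): [2.22, 2.22, 2.79, 2.79, 3.14, 3.14, 3.14].

### API

Orientations are given as a unit quaternion [w, x, y, z].
In Python, from cell import robot gives the robot as it stands.
- The arm moves only by the tool servo_tool, never from a script. Its argument "series" is a list of rows, each an object with "slide": the shift along the tool's x, y, z in mm, a list of three; "spin": the turn about the tool's z in degrees; "grip": the opening in per cent of the stroke, from 0 (shut) to 100 (fully open). A call has 1 to 12 rows; each row shifts and turns the commanded pose from where the row before left it, along the tool's axes as they then stand; what a row does not reach is not made up. A row lasts 1/8 s, in which the tool goes at most 62.5 mm and 10.7 degrees, less where a joint would pass 70% of its speed; a pose out of reach is approached as far as the arm can. A call with a gripper value outside its range is refused whole. The fingers move at their own pace and stop on an object; "squeeze" is the grip in N (left out, the last holds). Time passes only in rows, so rows that do not move let the fingers close. It gives the time, the measured TCP pose, the force, the opening and the grip force at its end, in the units of the state.
- robot.sense(): the state, without advancing time (a new reading comes with each control period).
- robot.capture(name): name is "scene" or "top" or "wrist"; returns the picture (480x640x3 uint8, blue, green, red); there is no depth.
- robot.calibration(name): a dict with "fovy" (degrees; the focal length in pixels is half the picture's height over the tangent of half this angle, whatever the lens; pixels are square), "cx", "cy" (the principal point, pixels), "rvec" (rotation vector, rad) and "tvec" (3), from world to camera coordinates, as OpenCV has them; the wrist camera has in their place "hand_eye" (4x4, takes a point from camera to tool coordinates, whose origin is the TCP and whose axes are the flange's). Camera axes: x right, y down, z forward; pixel columns grow to the right and rows downward; lengths in m; the calibration is good to about 2 mm. A picture is of the moment at which its call begins: read the wrist's pose just before it. calibration takes no time and is no camera call.
- robot.finish_job(): hands the job in; it is judged then, once.
The state is a dict: "time_s": time; "q": joint angles; "qvel": joint speeds; "effort": joint torques, N m; "eef_pos": TCP position; "ee_rot": TCP orientation; "wrist_force": force on the tool from outside, world axes, zero at the start; "wrist_torque": the same for the moment, N m; "width": finger opening in m; "grasp_force": force on a finger pad.
Only numpy, scipy, OpenCV 4.12 (cv2) and the standard library are available. Lean on these libraries where they do the work, as an engineer would, in place of code of your own. Each camera call takes 0.05 s, during which the arm holds its last target. There are 200 camera calls.

## Working session

There is one attempt and no reset: what is moved stays moved. The work goes in short steps, Python scripts to look and compute and a tool call to move; the robot and the scene stay as the last step left them, time stands still between calls to the robot, and variables do not carry over. Pictures are saved under pics/ and viewed, at most 10 in all, crops included, and the job is handed in when it is done.

Besides the shell and the picture viewer there is one more tool, called after ">>>" by a JSON object that holds its "api" and its "payload". servo_tool: Moves the arm, as the interface text tells. Its arguments: {"type":"object","properties":{"series":{"type":"array","items":{"type":"object","properties":{"slide":{"type":"array","items":{"type":"number"}},"spin":{"type":"number"},"grip":{"type":"number"}}}},"squeeze":{"type":"number"}},"required":["series"]}

```bash
mkdir -p pics; cat > h.py <<'E'
import numpy as np,cv2
from scipy.spatial.transform import Rotation as R
from cell import robot
def tool():
    s=robot.sense();w,x,y,z=s['ee_rot'];return np.array(s['eef_pos']),R.from_quat([x,y,z,w]).as_matrix()
def cam(name,p=None,M=None):
    c=robot.calibration(name);f=240/np.tan(np.radians(c['fovy'])/2)
    if 'hand_eye' in c:
        H=np.array(c['hand_eye']);T=np.eye(4);T[:3,:3]=M;T[:3,3]=p;W=np.linalg.inv(T@H)
        return f,c['cx'],c['cy'],W[:3,:3],W[:3,3]
    return f,c['cx'],c['cy'],cv2.Rodrigues(np.array(c['rvec'],float))[0],np.array(c['tvec'],float).ravel()
def at_z(K,u,v,z):
    f,cx,cy,A,t=K;o=-A.T@t;d=A.T@np.array([(u-cx)/f,(v-cy)/f,1]);return o+d*(z-o[2])/d[2]
def proj(K,P):
    f,cx,cy,A,t=K;q=A@np.array(P)+t;return f*q[0]/q[2]+cx,f*q[1]/q[2]+cy
E
python3 - <<'E'
from h import *
for n in('scene','top'):
    im=robot.capture(n);cv2.imwrite(f'pics/{n}0.png',im);print(robot.calibration(n))
p,M=tool();print(p,M,robot.sense());print(robot.calibration('wrist'))
E
```

```text
{'fovy': 50.649503409433564, 'cx': 326.96128554159645, 'cy': 238.8312417703997, 'rvec': array([ 2.00572139, -1.16536407,  0.56159592]), 'tvec': array([-0.27615743,  0.34979224,  0.80452688])}
{'fovy': 52.309322534450416, 'cx': 310.0666490011015, 'cy': 235.94559293154936, 'rvec': array([ 2.15887691, -2.03475981,  0.2442516 ]), 'tvec': array([-0.05917606,  0.56387468,  1.15856313])}
[0.23723141 0.60472178 0.23050471] [[-9.30937805e-01  3.65177492e-01 -4.49875237e-04]
 [ 3.65177757e-01  9.30936751e-01 -1.40410234e-03]
 [-9.39411811e-05 -1.47141638e-03 -9.99998913e-01]] {'time_s': 0.1, 'q': array([-1.2961823 ,  0.33385645,  0.03987319,  1.46617265, -0.01340503,
        1.34330393, -0.05849329]), 'qvel': array([ 0.00015885,  0.00021185, -0.00182147, -0.00198611, -0.00151515,
       -0.00311285, -0.00017437]), 'effort': array([ 4.44587669e-03, -6.60018396e+01,  1.37045927e+00, -4.06472361e+01,
        1.70699536e-02,  9.00475454e-03,  2.35467036e-05]), 'eef_pos': array([0.23723141, 0.60472178, 0.23050471]), 'ee_rot': array([-9.05608578e-05,  1.85825427e-01,  9.82582499e-01, -7.31622722e-04]), 'wrist_force': array([-0.24180062, -0.44778022,  0.44318484]), 'wrist_torque': array([-0.01372636,  0.03780248,  0.0290671 ]), 'grasp_force': 0.0, 'width': 0.08564526105552894}
{'fovy': 66.34594434421372, 'cx': 317.88632458328306, 'cy': 237.82732434315898, 'hand_eye': array([[-2.51589797e-04, -9.63854798e-01, -2.66427973e-01,
         6.68289308e-02],
       [ 9.99999702e-01, -4.37117510e-04,  6.37050551e-04,
        -1.15569192e-03],
       [-7.30484563e-04, -2.66427734e-01,  9.63854620e-01,
        -1.43033087e-01],
       [ 0.00000000e+00,  0.00000000e+00,  0.00000000e+00,
         1.00000000e+00]])}
```

View pics/top0.png

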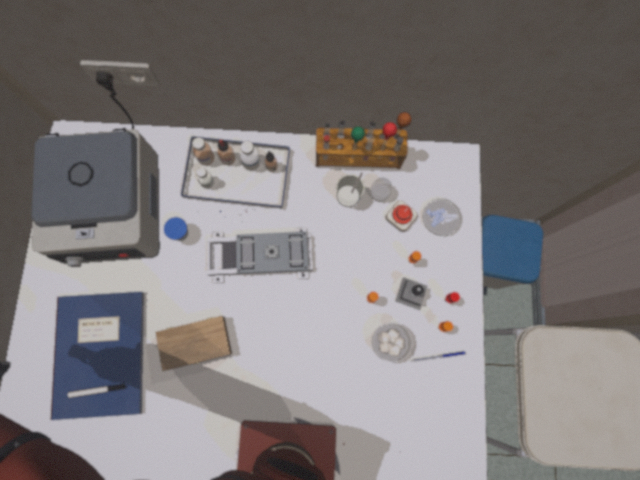

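View pics/scene0.png

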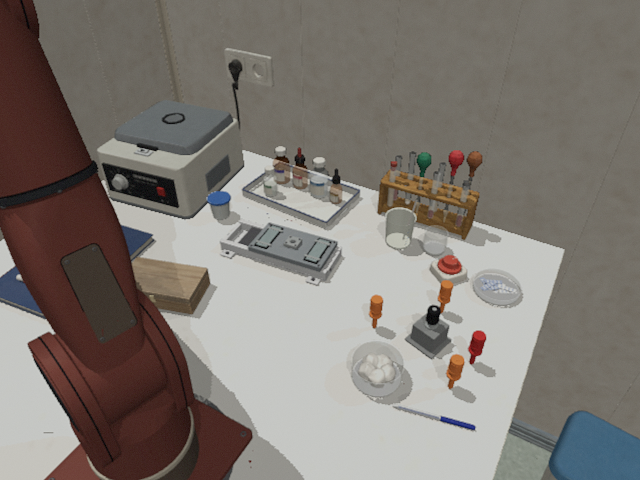

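The top view shows the pin knob in its stand near (418,290), and the bush near (271,252). Orange and red look-alikes stand at (373,297), (415,257), (453,297) and (446,326). In the scene view the knob is at (433,314) and the bush at (292,241).

```bash
python3 - <<'E'
from h import *
T=cam('top');S=cam('scene')
print('knob',at_z(T,418,290,.09),at_z(S,433,309,.09))
print('bush',at_z(T,271,252,.046),at_z(S,292,241,.046))
for u,v in((373,297),(415,257),(453,297),(446,326)):print('alike',at_z(T,u,v,.07))
a,b=at_z(T,313,251,.026),at_z(T,208,257,.026);print('axis',a,b)
for n,b in(('top',(345,225,140,130)),('top',(195,215,140,80))):
    pass
t=cv2.imread('pics/top0.png');s=cv2.imread('pics/scene0.png')
A=cv2.resize(t[220:350,340:480],None,fx=2.8,fy=2.8,interpolation=2)
B=cv2.resize(s[260:400,360:500],None,fx=2.8,fy=2.8,interpolation=2)
C=cv2.resize(t[215:295,195:335],None,fx=2.8,fy=2.8,interpolation=2)
D=cv2.resize(s[210:290,215:355],None,fx=2.8,fy=2.8,interpolation=2)
A=cv2.resize(A,(392,364));B=cv2.resize(s[265:395,360:500],(392,364),interpolation=2)
cv2.imwrite('pics/crop.png',np.vstack([np.hstack([A,B]),np.hstack([C,D])]))
E
```

```text
knob [ 0.44333153 -0.29182685  0.09      ] [ 0.44267739 -0.29127685  0.09      ]
bush [0.52360463 0.07054289 0.046     ] [0.52349116 0.07072831 0.046     ]
alike [ 0.42254449 -0.18715853  0.07      ]
alike [ 0.5275312 -0.2881826  0.07     ]
alike [ 0.43404082 -0.38136574  0.07      ]
alike [ 0.36350789 -0.3639646   0.07      ]
axis [ 0.53661024 -0.03526371  0.026     ] [0.50491909 0.23223425 0.026     ]
```

View pics/crop.png

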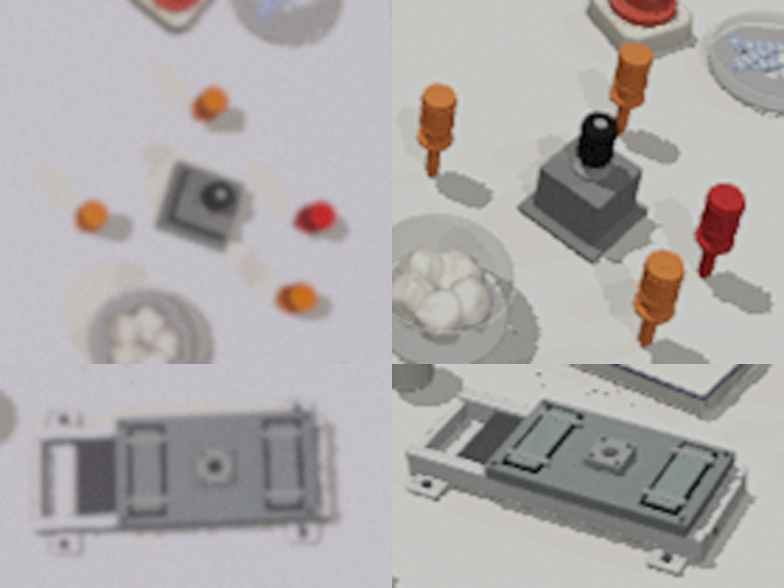

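The crop shows the pin upright with free space around it: the nearest look-alike is about 85 mm away. The carriage is at its -y end, and the bush bore is clear at crop (213,466). Next I go above the pin, with the fingers closing along the sliding direction.

>>> {"api": "servo_tool", "payload": {"series": [{"spin": -10,"grip": 70},{"spin": -10},{"spin": -8.2},{"slide": [-23,-53.6,0]},{"slide": [-23,-53.6,0]},{"slide": [-23,-53.6,0]},{"slide": [-23,-53.6,0]},{"slide": [-23,-53.6,0]},{"slide": [-23,-53.6,0]},{"slide": [-23,-53.6,0]},{"slide": [-23,-53.6,0]},{"slide": [-23,-53.6,0]}]}}

```text
schema error: expected keys slide, spin, grip
```

```bash
python3 - <<'E'
from h import *
p,M=tool();q=robot.sense()['q'];print(p,M.round(3),q.round(2),robot.sense()['wrist_force'])
print('to pin mm',M.T@(np.array([.443,-.2915,.231])-p)*1e3)
print('to bush mm',M.T@(np.array([.5235,.0706,.231])-p)*1e3)
cv2.imwrite('pics/w1.png',robot.capture('wrist'))
E
```

```text
[0.23723141 0.60472178 0.23050471] [[-0.931  0.365 -0.   ]
 [ 0.365  0.931 -0.001]
 [-0.    -0.001 -1.   ]] [-1.3   0.33  0.04  1.47 -0.01  1.34 -0.06] [-0.24180062 -0.44778022  0.44318484]
to pin mm [-5.18838063e+02 -7.59184464e+02  6.70529915e-01]
to bush mm [-4.61547691e+02 -3.92695478e+02  1.25889499e-01]
```

>>> {"api": "servo_tool", "payload": {"series": [{"slide": [0,0,0],"spin": -10,"grip": 70},{"slide": [0,0,0],"spin": -10,"grip": 70},{"slide": [0,0,0],"spin": -8.2,"grip": 70},{"slide": [-23,-53.6,0],"spin": 0,"grip": 70},{"slide": [-23,-53.6,0],"spin": 0,"grip": 70},{"slide": [-23,-53.6,0],"spin": 0,"grip": 70},{"slide": [-23,-53.6,0],"spin": 0,"grip": 70},{"slide": [-23,-53.6,0],"spin": 0,"grip": 70},{"slide": [-23,-53.6,0],"spin": 0,"grip": 70},{"slide": [-23,-53.6,0],"spin": 0,"grip": 70},{"slide": [-23,-53.6,0],"spin": 0,"grip": 70},{"slide": [-23,-53.6,0],"spin": 0,"grip": 70}]}}

```text
time_s: 1.65
eef_pos: [0.5004, 0.1487, 0.2314]
ee_rot: [0.0, -0.059, 0.998, 0.0]
wrist_force: [1.1, 0.7, 0.4]
width: 0.0601
grasp_force: 0.0
```

```bash
python3 - <<'E'
from h import *
p,M=tool();q=robot.sense()['q'];print(p,M.round(3),q.round(2),robot.sense()['wrist_force'])
print('to pin mm',M.T@(np.array([.443,-.2915,.231])-p)*1e3)
print('to bush mm',M.T@(np.array([.5235,.0706,.231])-p)*1e3)
cv2.imwrite('pics/w1.png',robot.capture('wrist'))
E
```

```text
[0.50042757 0.14872583 0.2313622 ] [[-0.993 -0.118  0.   ]
 [-0.118  0.993  0.   ]
 [-0.     0.    -1.   ]] [-0.7   0.07  0.34  1.79 -0.02  1.29  1.34] [1.14438907 0.65516823 0.44976583]
to pin mm [ 1.09085445e+02 -4.30345373e+02  2.45528082e-01]
to bush mm [-13.671359   -80.30620781   0.34630025]
```

View pics/w1.png

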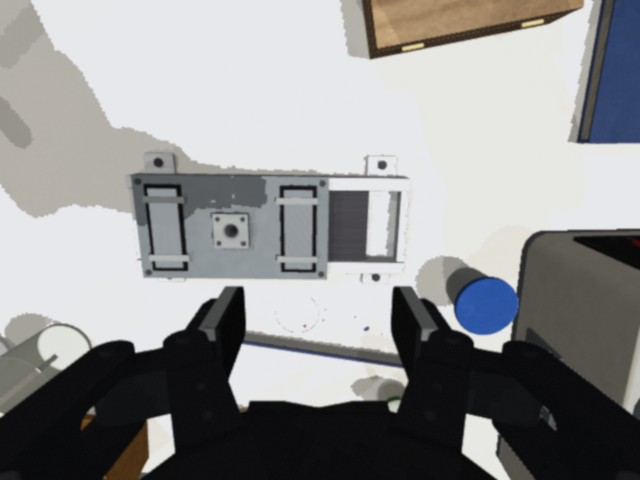

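The wrist view shows the bush bore at (231.5,231), with the stage's long edges almost exactly along the image rows. The carriage's near edge runs along row ~278 and the channel's top edge from about (135,175) to (410,179).

```bash
python3 - <<'E'
from h import *
p,M=tool();K=cam('wrist',p,M)
print('bush',at_z(K,231.5,231,.046))
for a,b,z in(((145,278),(326,277),.038),((330,178),(410,178),.026),((158,162),(382,165),.004),((143,271),(318,269),.038)):
    d=at_z(K,*b,z)-at_z(K,*a,z);print(np.degrees(np.arctan2(d[1],d[0])))
E
```

```text
bush [0.53006467 0.06107468 0.046     ]
96.68032100879529
96.2918921385975
95.53114738748647
97.03347889288999
```

>>> {"api": "servo_tool", "payload": {"series": [{"slide": [13.6,-53.8,0],"spin": 0,"grip": 60},{"slide": [13.6,-53.8,0],"spin": 0,"grip": 60},{"slide": [13.6,-53.8,0],"spin": 0,"grip": 60},{"slide": [13.6,-53.8,0],"spin": 0,"grip": 60},{"slide": [13.6,-53.8,0],"spin": 0,"grip": 60},{"slide": [13.6,-53.8,0],"spin": 0,"grip": 60},{"slide": [13.6,-53.8,0],"spin": 0,"grip": 60},{"slide": [13.6,-53.8,0],"spin": 0,"grip": 60},{"slide": [0,0,0],"spin": 0,"grip": 60}]}}

```text
time_s: 2.82
eef_pos: [0.4407, -0.2941, 0.2314]
ee_rot: [-0.0, -0.056, 0.998, -0.001]
wrist_force: [-0.3, 0.7, 0.4]
width: 0.0511
grasp_force: 0.0
```

```bash
python3 - <<'E'
from h import *
p,M=tool();s=robot.sense();print(p,M.round(3),s['q'].round(2),s['qvel'].round(2))
K=cam('wrist',p,M);print('predict knob top',proj(K,[.443,-.2915,.09]))
cv2.imwrite('pics/w2.png',robot.capture('wrist'))
E
```

```text
[ 0.44072487 -0.29406541  0.23142913] [[-0.994 -0.111 -0.001]
 [-0.111  0.994 -0.002]
 [ 0.001 -0.002 -1.   ]] [-0.25  0.09  0.81  1.79 -0.07  1.29  2.26] [-0.04 -0.02 -0.08  0.02 -0.01  0.01 -0.06]
predict knob top (np.float64(322.5299339910246), np.float64(227.40168251324388))
```

View pics/w2.png

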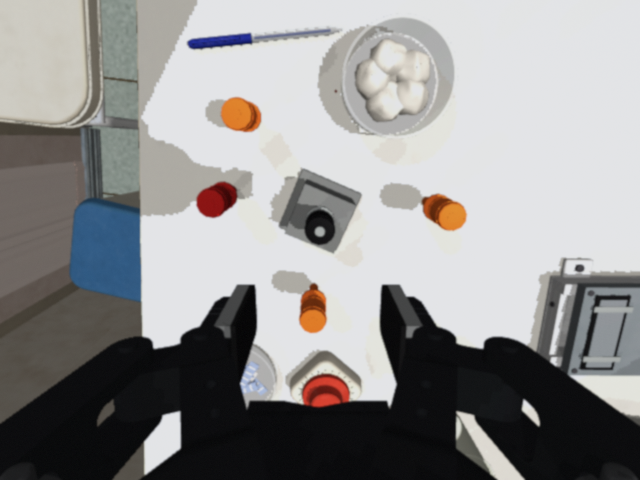

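The wrist view shows the pin knob's top centre at about (320,231), dead centre between the fingers, with the look-alikes well clear. I recompute the bush with the pose recorded at that picture's time.

```bash
python3 - <<'E'
from h import *
c=np.cos;a=np.radians(6.8);M=np.array([[-np.cos(a),-np.sin(a),0],[-np.sin(a),np.cos(a),0],[0,0,-1.]])
K=cam('wrist',np.array([.50042757,.14872583,.2313622]),M);print('bush',at_z(K,231.5,231,.046))
p=np.array([.44072487,-.29406541,.23142913]);M=np.array([[-.994,-.111,-.001],[-.111,.994,-.002],[.001,-.002,-1]])
k=at_z(cam('wrist',p,M),320,231,.09);print('knob',k)
p,M=tool();s=robot.sense();print(p,M.round(4),s['qvel'].round(3))
print('move',M.T@(np.array([k[0],k[1],.074-.019])-p)*1e3)
E
```

```text
bush [0.52676944 0.07039078 0.046     ]
knob [ 0.44589974 -0.29307121  0.09      ]
[ 0.44173434 -0.29141877  0.23115146] [[-9.935e-01 -1.140e-01 -8.000e-04]
 [-1.140e-01  9.935e-01 -6.000e-04]
 [ 8.000e-04 -5.000e-04 -1.000e+00]] [-0.034 -0.013 -0.052  0.015 -0.003  0.005 -0.02 ]
move [ -4.0958822   -2.03226239 176.14911651]
```

>>> {"api": "servo_tool", "payload": {"series": [{"slide": [-1.5,-0.7,30],"spin": 0,"grip": 60},{"slide": [0,0,40],"spin": 0,"grip": 60},{"slide": [0,0,40],"spin": 0,"grip": 60},{"slide": [0,0,30],"spin": 0,"grip": 60},{"slide": [0,0,20],"spin": 0,"grip": 60},{"slide": [0,0,10],"spin": 0,"grip": 60},{"slide": [0,0,6],"spin": 0,"grip": 60},{"slide": [0,0,0],"spin": 0,"grip": 60},{"slide": [0,0,0],"spin": 0,"grip": 60},{"slide": [0,0,0],"spin": 0,"grip": 60}]}}

```text
time_s: 4.12
eef_pos: [0.4446, -0.2904, 0.0559]
ee_rot: [0.0, -0.059, 0.998, -0.0]
wrist_force: [0.4, 0.6, 1.1]
width: 0.0513
grasp_force: 0.0
```

```bash
python3 - <<'E'
from h import *
p,M=tool();s=robot.sense();print(p,M.round(4),s['qvel'].round(3),s['wrist_force'].round(2))
cv2.imwrite('pics/w3.png',robot.capture('wrist'))
E
```

```text
[ 0.44455809 -0.29037305  0.05586012] [[-9.93e-01 -1.18e-01  9.00e-04]
 [-1.18e-01  9.93e-01 -2.00e-04]
 [-9.00e-04 -3.00e-04 -1.00e+00]] [-0.     0.003 -0.002  0.002  0.001 -0.     0.001] [0.36 0.58 1.1 ]
```

View pics/w3.png

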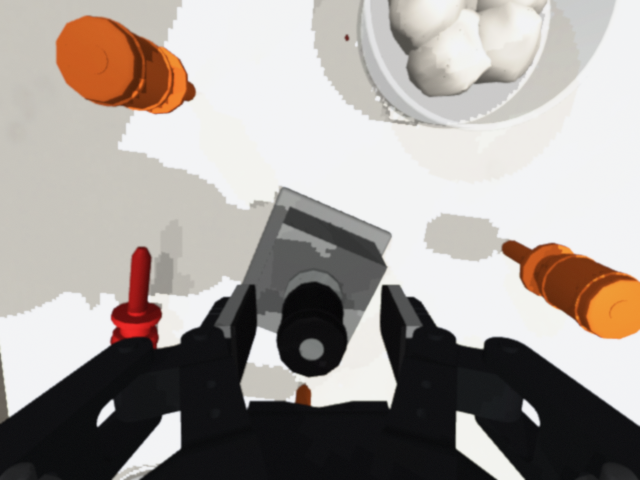

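The wrist view shows the knob between the pads, its top centre at (311,349). The midpoint between the fingers is near column 318.

```bash
python3 - <<'E'
from h import *
p,M=tool();K=cam('wrist',p,M);k=at_z(K,311.5,349,.09);print(k,M.T@(k-p)*1e3,proj(K,[*p[:2],.09]))
E
```

```text
[ 0.44620612 -0.29346016  0.09      ] [ -1.38860734  -3.3034038  -34.25190101] (np.float64(321.33381774838335), np.float64(345.3970224285826))
```

>>> {"api": "servo_tool", "payload": {"series": [{"slide": [-1,-2.4,1],"spin": 0,"grip": 60},{"slide": [0,0,0],"spin": 0,"grip": 30},{"slide": [0,0,0],"spin": 0,"grip": 20},{"slide": [0,0,0],"spin": 0,"grip": 10},{"slide": [0,0,0],"spin": 0,"grip": 10},{"slide": [0,0,0],"spin": 0,"grip": 10},{"slide": [0,0,0],"spin": 0,"grip": 10}], "squeeze": 50}}

```text
time_s: 5.05
eef_pos: [0.4455, -0.2926, 0.0544]
ee_rot: [0.0, -0.059, 0.998, -0.0]
wrist_force: [-1.7, -0.5, 4.4]
width: 0.023
grasp_force: 48.9
```

>>> {"api": "servo_tool", "payload": {"series": [{"slide": [0,0,-5],"spin": 0,"grip": 10},{"slide": [0,0,-12],"spin": 0,"grip": 10},{"slide": [0,0,-20],"spin": 0,"grip": 10},{"slide": [0,0,-25],"spin": 0,"grip": 10},{"slide": [0,0,-30],"spin": 0,"grip": 10},{"slide": [0,0,-15],"spin": 0,"grip": 10},{"slide": [-8.8,25,0],"spin": 0,"grip": 10},{"slide": [-17.6,50.1,0],"spin": 0,"grip": 10},{"slide": [-17.6,50.1,0],"spin": 0,"grip": 10},{"slide": [-17.6,50.1,0],"spin": 0,"grip": 10},{"slide": [-17.6,50.1,0],"spin": 0,"grip": 10}]}}

```text
time_s: 6.42
eef_pos: [0.4975, -0.0575, 0.1614]
ee_rot: [0.0, -0.059, 0.998, 0.0]
wrist_force: [1.2, 0.4, -1.4]
width: 0.0227
grasp_force: 49.1
```

>>> {"api": "servo_tool", "payload": {"series": [{"slide": [-17.6,50.1,0],"spin": 0,"grip": 10},{"slide": [-17.6,50.1,0],"spin": 0,"grip": 10},{"slide": [-8.8,25,0],"spin": 0,"grip": 10},{"slide": [0,0,20],"spin": 0,"grip": 10},{"slide": [0,0,20],"spin": 0,"grip": 10},{"slide": [0,0,0],"spin": 0,"grip": 10},{"slide": [0,0,0],"spin": 0,"grip": 10},{"slide": [0,0,0],"spin": 0,"grip": 10}]}}

```text
time_s: 7.42
eef_pos: [0.5269, 0.0702, 0.1222]
ee_rot: [0.001, -0.059, 0.998, 0.0]
wrist_force: [-0.7, 0.5, -0.4]
width: 0.0231
grasp_force: 49.0
```

```bash
python3 - <<'E'
from h import *
p,M=tool();s=robot.sense();print(p,M.round(4),s['qvel'].round(3),s['wrist_force'].round(2),s['width'])
im=robot.capture('wrist');K=cam('wrist',p,M)
print(proj(K,[.5262,.0702,.046]),proj(K,[p[0],p[1],p[2]-.047]),proj(K,[p[0],p[1],p[2]+.035]))
cv2.imwrite('pics/w4.png',im)
E
```

```text
[0.52694341 0.07019671 0.12220963] [[-9.930e-01 -1.179e-01  1.200e-03]
 [-1.179e-01  9.930e-01  5.000e-04]
 [-1.300e-03  3.000e-04 -1.000e+00]] [-0.     0.001  0.     0.002 -0.    -0.003  0.001] [-0.75  0.55 -0.44] 0.023063941798417184
(np.float64(319.8335887532548), np.float64(246.97467312047138)) (np.float64(319.96109799118017), np.float64(263.8255453173188)) (np.float64(321.40759568871977), np.float64(346.6806688380259))
```

View pics/w4.png

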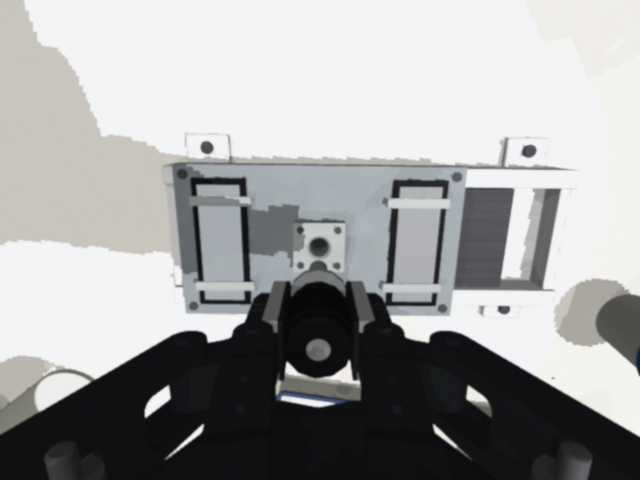

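The wrist view shows the bore at (319,246.5) and the pin tip at about (319,264). Both agree with the predictions to within about 1 mm, so I descend gently.

>>> {"api": "servo_tool", "payload": {"series": [{"slide": [0.5,0,15],"spin": 0,"grip": 10},{"slide": [0,0,10],"spin": 0,"grip": 10},{"slide": [0,0,4],"spin": 0,"grip": 10},{"slide": [0,0,4],"spin": 0,"grip": 10},{"slide": [0,0,2],"spin": 0,"grip": 10},{"slide": [0,0,0],"spin": 0,"grip": 10}]}}

```text
time_s: 8.22
eef_pos: [0.526, 0.0701, 0.0864]
ee_rot: [0.0, -0.059, 0.998, -0.0]
wrist_force: [0.3, 0.1, -0.5]
width: 0.0227
grasp_force: 49.0
```

>>> {"api": "servo_tool", "payload": {"series": [{"slide": [0,0,4],"spin": 0,"grip": 10},{"slide": [0,0,4],"spin": 0,"grip": 10},{"slide": [0,0,4],"spin": 0,"grip": 10},{"slide": [0,0,0],"spin": 0,"grip": 10}]}}

```text
time_s: 8.72
eef_pos: [0.5256, 0.07, 0.0739]
ee_rot: [-0.0, -0.059, 0.998, -0.0]
wrist_force: [-0.5, 0.2, -0.7]
width: 0.0227
grasp_force: 49.0
```

>>> {"api": "servo_tool", "payload": {"series": [{"slide": [0,0,2],"spin": 0,"grip": 10},{"slide": [0,0,1.5],"spin": 0,"grip": 10},{"slide": [0,0,0.5],"spin": 0,"grip": 10},{"slide": [0,0,0],"spin": 0,"grip": 10}]}}

```text
time_s: 9.22
eef_pos: [0.5259, 0.0701, 0.0703]
ee_rot: [-0.0, -0.059, 0.998, -0.0]
wrist_force: [-0.1, 0.1, -0.5]
width: 0.0231
grasp_force: 49.0
```

>>> {"api": "servo_tool", "payload": {"series": [{"slide": [0,0,0.7],"spin": 0,"grip": 10},{"slide": [0,0,0.5],"spin": 0,"grip": 10},{"slide": [0,0,0],"spin": 0,"grip": 10}]}}

```text
time_s: 9.6
eef_pos: [0.5259, 0.0701, 0.0691]
ee_rot: [-0.0, -0.059, 0.998, -0.0]
wrist_force: [-0.2, 0.2, -0.4]
width: 0.0227
grasp_force: 49.0
```

>>> {"api": "servo_tool", "payload": {"series": [{"slide": [0,0,0.5],"spin": 0,"grip": 10},{"slide": [0,0,0.4],"spin": 0,"grip": 10},{"slide": [0,0,0],"spin": 0,"grip": 10}]}}

```text
time_s: 9.98
eef_pos: [0.526, 0.0701, 0.0684]
ee_rot: [0.0, -0.059, 0.998, 0.0]
wrist_force: [-0.0, -0.1, 1.2]
width: 0.0227
grasp_force: 49.1
```

>>> {"api": "servo_tool", "payload": {"series": [{"slide": [0,0,0.4],"spin": 0,"grip": 10},{"slide": [0,0,0],"spin": 0,"grip": 10}]}}

```text
time_s: 10.22
eef_pos: [0.5262, 0.0701, 0.0682]
ee_rot: [0.0, -0.059, 0.998, 0.0]
wrist_force: [-1.4, -0.2, 4.8]
width: 0.0225
grasp_force: 49.2
```

>>> {"api": "servo_tool", "payload": {"series": [{"slide": [0,1,0],"spin": 0,"grip": 10},{"slide": [0,2,0],"spin": 0,"grip": 10},{"slide": [0,2,0],"spin": 0,"grip": 10},{"slide": [0,2,0],"spin": 0,"grip": 10},{"slide": [0,2,0],"spin": 0,"grip": 10},{"slide": [0,2,0],"spin": 0,"grip": 10},{"slide": [0,2,0],"spin": 0,"grip": 10},{"slide": [0,0,0],"spin": 0,"grip": 10}]}}

```text
time_s: 11.22
eef_pos: [0.525, 0.0822, 0.0682]
ee_rot: [0.0, -0.059, 0.998, -0.0]
wrist_force: [-0.6, -3.0, 5.7]
width: 0.0232
grasp_force: 49.5
```

>>> {"api": "servo_tool", "payload": {"series": [{"slide": [0,2,0],"spin": 0,"grip": 10},{"slide": [0,2,0],"spin": 0,"grip": 10},{"slide": [0,2,0],"spin": 0,"grip": 10},{"slide": [0,0,0],"spin": 0,"grip": 10}]}}

```text
time_s: 11.72
eef_pos: [0.5243, 0.0882, 0.0682]
ee_rot: [0.001, -0.059, 0.998, -0.0]
wrist_force: [-0.2, -3.5, 4.9]
width: 0.0228
grasp_force: 49.5
```

>>> {"api": "servo_tool", "payload": {"series": [{"slide": [0,2,0],"spin": 0,"grip": 10},{"slide": [0,2,0],"spin": 0,"grip": 10}]}}

```text
time_s: 11.98
eef_pos: [0.5239, 0.0918, 0.0682]
ee_rot: [0.001, -0.059, 0.998, -0.001]
wrist_force: [0.7, -4.8, 5.6]
width: 0.0227
grasp_force: 49.4
```

>>> {"api": "servo_tool", "payload": {"series": [{"slide": [0,2,0],"spin": 0,"grip": 10},{"slide": [0,2,0],"spin": 0,"grip": 10}]}}

```text
time_s: 12.22
eef_pos: [0.5235, 0.0957, 0.0682]
ee_rot: [0.001, -0.059, 0.998, -0.001]
wrist_force: [0.4, -4.5, 4.8]
width: 0.0228
grasp_force: 49.4
```

>>> {"api": "servo_tool", "payload": {"series": [{"slide": [0,2,0],"spin": 0,"grip": 10},{"slide": [0,2,0],"spin": 0,"grip": 10}]}}

```text
time_s: 12.48
eef_pos: [0.523, 0.0998, 0.0682]
ee_rot: [0.001, -0.059, 0.998, -0.001]
wrist_force: [1.5, -4.8, 5.4]
width: 0.0225
grasp_force: 49.4
```

>>> {"api": "servo_tool", "payload": {"series": [{"slide": [0,2,0],"spin": 0,"grip": 10},{"slide": [0,2,0],"spin": 0,"grip": 10}]}}

```text
time_s: 12.72
eef_pos: [0.5225, 0.1042, 0.0682]
ee_rot: [0.001, -0.059, 0.998, -0.0]
wrist_force: [1.0, -3.7, 3.8]
width: 0.0228
grasp_force: 49.4
```

>>> {"api": "servo_tool", "payload": {"series": [{"slide": [0,2,0],"spin": 0,"grip": 10},{"slide": [0,2,0],"spin": 0,"grip": 10}]}}

```text
time_s: 12.98
eef_pos: [0.5211, 0.1095, 0.0676]
ee_rot: [-0.0, -0.059, 0.998, 0.0]
wrist_force: [2.0, -0.6, 0.6]
width: 0.0232
grasp_force: 48.9
```

>>> {"api": "servo_tool", "payload": {"series": [{"slide": [0,0.5,0],"spin": 0,"grip": 10},{"slide": [0,0,0.6],"spin": 0,"grip": 10},{"slide": [0,0,0.6],"spin": 0,"grip": 10},{"slide": [0,0,0],"spin": 0,"grip": 10}]}}

```text
time_s: 13.48
eef_pos: [0.5209, 0.1094, 0.0664]
ee_rot: [-0.0, -0.059, 0.998, -0.0]
wrist_force: [-0.5, 0.9, -0.7]
width: 0.0227
grasp_force: 48.9
```

>>> {"api": "servo_tool", "payload": {"series": [{"slide": [0,0,0.8],"spin": 0,"grip": 10},{"slide": [0,0,0.8],"spin": 0,"grip": 10},{"slide": [0,0,0],"spin": 0,"grip": 10}]}}

```text
time_s: 13.85
eef_pos: [0.5212, 0.1093, 0.0649]
ee_rot: [-0.0, -0.059, 0.998, -0.0]
wrist_force: [-0.2, 1.0, -0.9]
width: 0.023
grasp_force: 48.9
```

>>> {"api": "servo_tool", "payload": {"series": [{"slide": [0,1,0],"spin": 0,"grip": 10},{"slide": [0,0,0.8],"spin": 0,"grip": 10},{"slide": [0,0,0],"spin": 0,"grip": 10}]}}

```text
time_s: 14.22
eef_pos: [0.5212, 0.1103, 0.0642]
ee_rot: [0.0, -0.059, 0.998, -0.0]
wrist_force: [2.3, 0.1, -0.9]
width: 0.0225
grasp_force: 49.0
```

>>> {"api": "servo_tool", "payload": {"series": [{"slide": [-0.3,0,0.8],"spin": 0,"grip": 10},{"slide": [0,0,0.8],"spin": 0,"grip": 10},{"slide": [0,0,0],"spin": 0,"grip": 10}]}}

```text
time_s: 14.6
eef_pos: [0.5214, 0.1104, 0.0625]
ee_rot: [-0.0, -0.059, 0.998, -0.0]
wrist_force: [-1.3, -0.5, -1.4]
width: 0.0227
grasp_force: 49.0
```

>>> {"api": "servo_tool", "payload": {"series": [{"slide": [0,0,1],"spin": 0,"grip": 10},{"slide": [0,0,1],"spin": 0,"grip": 10},{"slide": [0,0,0],"spin": 0,"grip": 10}]}}

```text
time_s: 14.98
eef_pos: [0.5214, 0.1103, 0.0605]
ee_rot: [-0.0, -0.059, 0.998, -0.0]
wrist_force: [0.6, 0.7, -0.8]
width: 0.0227
grasp_force: 49.0
```

>>> {"api": "servo_tool", "payload": {"series": [{"slide": [0,0,1],"spin": 0,"grip": 10},{"slide": [0,0,1],"spin": 0,"grip": 10},{"slide": [0,0,1],"spin": 0,"grip": 10},{"slide": [0,0,1],"spin": 0,"grip": 10},{"slide": [0,0,0],"spin": 0,"grip": 10}]}}

```text
time_s: 15.6
eef_pos: [0.5214, 0.1104, 0.0565]
ee_rot: [-0.0, -0.059, 0.998, -0.0]
wrist_force: [0.0, 0.4, -1.1]
width: 0.0228
grasp_force: 49.0
```

>>> {"api": "servo_tool", "payload": {"series": [{"slide": [0,0,1],"spin": 0,"grip": 10},{"slide": [0,0,0.7],"spin": 0,"grip": 10},{"slide": [0,0,0.6],"spin": 0,"grip": 10},{"slide": [0,0,0],"spin": 0,"grip": 10}]}}

```text
time_s: 16.1
eef_pos: [0.5215, 0.1104, 0.0544]
ee_rot: [-0.0, -0.059, 0.998, 0.0]
wrist_force: [-1.6, 0.1, 1.4]
width: 0.0229
grasp_force: 49.2
```

>>> {"api": "servo_tool", "payload": {"series": [{"slide": [0,0,0.5],"spin": 0,"grip": 10},{"slide": [0,0,0],"spin": 0,"grip": 10}]}}

```text
time_s: 16.35
eef_pos: [0.5215, 0.1104, 0.0544]
ee_rot: [-0.0, -0.059, 0.998, 0.0]
wrist_force: [-3.8, -0.7, 8.7]
width: 0.0227
grasp_force: 50.0
```

The collar is seated: total drop is 13.8 mm and the stop is firm. I release and retreat.

>>> {"api": "servo_tool", "payload": {"series": [{"slide": [0,0,-0.5],"spin": 0,"grip": 15},{"slide": [0,0,0],"spin": 0,"grip": 40},{"slide": [0,0,0],"spin": 0,"grip": 55},{"slide": [0,0,0],"spin": 0,"grip": 55},{"slide": [0,0,0],"spin": 0,"grip": 55},{"slide": [0,0,-10],"spin": 0,"grip": 55},{"slide": [0,0,-25],"spin": 0,"grip": 55},{"slide": [0,0,-40],"spin": 0,"grip": 55},{"slide": [0,0,-40],"spin": 0,"grip": 55},{"slide": [0,0,0],"spin": 0,"grip": 55},{"slide": [0,0,0],"spin": 0,"grip": 55},{"slide": [0,0,0],"spin": 0,"grip": 55}]}}

```text
time_s: 17.85
eef_pos: [0.5208, 0.1102, 0.1684]
ee_rot: [-0.001, -0.059, 0.998, -0.0]
wrist_force: [0.2, 0.3, -0.9]
width: 0.0468
grasp_force: 0.0
```

```bash
python3 - <<'E'
from h import *
s=robot.sense();print(s['eef_pos'],s['wrist_force'])
w=robot.capture('wrist');t=robot.capture('scene')
cv2.imwrite('pics/end.png',np.hstack([cv2.resize(w[100:400,170:470],(400,400)),cv2.resize(t[190:310,230:350],(400,400),interpolation=2)]))
E
```

```text
[0.52079281 0.11020613 0.16835441] [ 0.17018035  0.32080296 -0.88376948]
```

View pics/end.png

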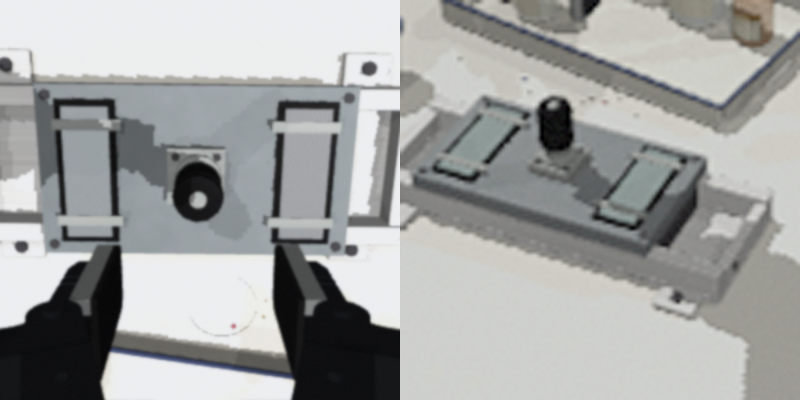

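The pin stands upright with its collar flat on the flange (crop (197,190) and (555,125)). The gripper is clear of everything.

```bash
python3 -c "
from cell import robot
print(robot.finish_job())"
```

```text
the job is handed in; nothing more can be done
None
```

The carriage is locked: the pin dropped into the bed hole after about 39 mm of sliding, went fully home with its collar on the bush, and was released; I handed the job in at about 18 s.

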